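# Unstack the meeting kit onto its places on the desk

## Task

The video-meeting kit has been left in one pile on the desk: take it apart and set each device upright on its own place - the webcam on the square riser, the round speakerphone on the round pad, the black drive on the short rectangular pad and the silver dock on the long narrow pad. Centre each on its place, with the drive and the dock lined up lengthwise with their pads; set them down without dropping or tipping them, and leave the coffee cup and the glue stick standing where they are.

Things in the scene. Friction and masses are not known exactly. Their poses are not given: they have to be found in the camera images.
- webcam_mid (a point): Webcam on its own small foot, the top of the stack at the start: black round foot (diameter 44, 8 thick), short post, and on it a level barrel (diameter 34, 52 long along this point's y axis) with the lens in one end. Overall 57 tall, about 0.13 kg. The point is the centre of the barrel, 40 above the underside of the foot and straight above the foot's centre; z up. The barrel can be gripped across its 34 width from above. Sizes in mm.
- speaker_mid (a point): Speakerphone, second from the top: plain grey upright round puck, diameter 66, height 40, with a dark band round its side, about 0.22 kg. The point is its centre, 20 above its underside; z up. Sizes in mm.
- drive_mid (a point): External drive, second from the bottom: black box 66 (x) by 120 (y) by 28 (z), about 0.30 kg. The point is its centre, 14 above its underside; y along its length, z up. At the start it lies on the narrower dock and overhangs it a little at each long side. Sizes in mm.
- dock_mid (a point): Docking station, the bottom of the stack, standing on the desk: long silver metal box 56 (x) by 190 (y) by 30 (z), about 0.35 kg. The point is its centre, 15 above its underside; y along its length, z up. Each stacked thing lies centred within about 10 of the one below and turned by under 0.15 rad from it. Sizes in mm.
- riser_top (a point): Camera riser, the webcam's place: fixed white block 70 by 70 with a grey felt top, 45 high. The point is the centre of its top face; x and y along its sides. Sizes in mm.
- round_pad_top (a point): Round felt pad, the speakerphone's place: fixed grey disc, diameter 92, 4 thick, flat on the desk. The point is the centre of its top face. Sizes in mm.
- drive_pad_top (a point): Short rectangular felt pad, the drive's place: fixed, grey, 92 (x) by 146 (y), 4 thick, flat on the desk. The point is the centre of its top face; y along its length. Sizes in mm.
- dock_pad_top (a point): Long narrow felt pad, the dock's place: fixed, grey, 82 (x) by 216 (y), 4 thick, flat on the desk. The point is the centre of its top face; y along its length. Sizes in mm.
- cup_mid (a point): Bystander: small white handleless coffee cup standing loose on the desk among the pads, diameter 58 at the rim, 60 tall. The point is on its axis, 30 above the desk. Sizes in mm.
- glue_mid (a point): Bystander: white glue stick standing loose on its end among the pads, diameter 28, 85 tall. The point is its centre, 42.5 above the desk. A white lined notebook (148 by 105 by 10, fixed) also lies among the pads and is no place for anything. Sizes in mm.
Things that resemble listed ones, but are neither listed nor needed, are in the scene too. Leave any orange or red look-alike of the part that bears webcam_mid alone.

How it is judged (in metres and radians):
At the end, for the whole second after the job is handed in: Webcam on riser, speakerphone on round pad, drive on short pad, dock on long pad: each at rest on its place (height within 6 mm), upright within 0.1 rad, centred within 12 mm; drive and dock lengthwise within 0.2 rad, either way round; cup and glue stick upright, moved under 30 mm (horizontal distance between webcam_mid and riser_top below 0.012 m and height (world z) of webcam_mid between 0.079 and 0.091 m and angle between each of webcam_mid, speaker_mid, drive_mid, dock_mid's own z axis and vertical below 0.1 rad and linear speed of each of webcam, speaker, drive, dock below 0.02 m/s and horizontal distance between speaker_mid and round_pad_top below 0.012 m and height (world z) of speaker_mid between 0.018 and 0.03 m and horizontal distance between drive_mid and drive_pad_top below 0.012 m and height (world z) of drive_mid between 0.012 and 0.024 m and horizontal distance between dock_mid and dock_pad_top below 0.012 m and height (world z) of dock_mid between 0.013 and 0.025 m and angle between the y axis of drive_mid and the y axis of drive_pad_top, either way round below 0.2 rad and angle between the y axis of dock_mid and the y axis of dock_pad_top, either way round below 0.2 rad and distance of each of cup_mid, glue_mid from where it was at the start of the episode below 0.03 m and angle between each of cup_mid, glue_mid's own z axis and vertical below 0.2 rad); the robot touches nothing.
It fails at once if a device of the kit is tipped over (more than 40 degrees) (angle between any of webcam_mid, speaker_mid, drive_mid, dock_mid's own z axis and vertical above 0.7 rad).
It fails at once if a device of the kit is dropped: it moves faster than 0.7 m/s with no finger touching it ((linear speed of webcam above 0.7 m/s and contact force between the fingers and webcam below 0.05 N) or (linear speed of speaker above 0.7 m/s and contact force between the fingers and speaker below 0.05 N) or (linear speed of drive above 0.7 m/s and contact force between the fingers and drive below 0.05 N) or (linear speed of dock above 0.7 m/s and contact force between the fingers and dock below 0.05 N)).
It fails at once if the coffee cup or the glue stick is shoved more than 30 mm or knocked over (distance of any of cup_mid, glue_mid from where it was at the start of the episode above 0.03 m or angle between any of cup_mid, glue_mid's own z axis and vertical above 0.5 rad).
It also fails if it takes over 99 s, if anything falls off the work surface, if the arm or the gripper's body presses on something with over 40 N, if the wrist force passes 120 N, or if a joint passes its speed limit or range.

## Robot

A 6-joint arm with a two-finger parallel gripper is mounted at the origin on the work surface. World frame = base frame: x ahead of the robot, y to its left, z up, the work surface at z = 0. Lengths are in mm, angles in degrees, forces in N, time in s.
With the tool pointing down it reaches from about 350 to 850 mm from the base axis. Payload 8.1 kg.
Tool frame: the origin (TCP) lies at the very end of the fingers, on their centre line; the grasp point (between the pads) lies 19 mm behind it; z points along the fingers, y is the line along which they close (so a half turn about z gives the same grasp; the last joint's range is limited). The gripper opens to 85 mm and grips with 20 to 120 N. Pads are 22 mm wide; open, the fingers measure 114 mm over their backs; the gripper's body (76 mm by 85 mm) begins 54 mm behind the grasp point. The pads swing forward as they close: fully open they stand 13 mm farther back than shut.
Start: joints at [66.268, 7.471, 85.268, -0, 87.261, -4.893], TCP at [193.723, 567.87, 231.292] pointing down, gripper open.
Joint ranges: [-169.43, 169.43], [-51.17, 129.36], [1.28, 143.12], [-76.62, 256.62], [0, 156.53], [-152.29, 152.29]. Speed limits (degrees/s): [136.94, 136.94, 159.86, 180, 180, 180].

## Interface

Orientations are given as [roll, pitch, yaw] about the fixed x, y, z axes, in that order (R = Rz(yaw) Ry(pitch) Rx(roll)).
In Python, from bench import sense, eyes, job, models gives the robot as it stands. The module is installed in compiled form; this text tells all that it offers.
- The arm moves only by the tool apply_moves, never from a script. Its argument "rows" is a list of rows, each a list of 6 numbers: the shift along the tool's x, y, z in mm, then the turn, a rotation vector about the tool's x, y, z in rad. In form: [[dx, dy, dz, rx, ry, rz], ...]. A call has exactly 5 rows; each row shifts and turns the commanded pose from where the row before left it, along the tool's axes as they then stand; what a row does not reach is not made up. A row lasts 1/8 s, in which the tool goes at most 62.5 mm and 10.7 degrees, less where a joint would pass 70% of its speed; a pose out of reach is approached as far as the arm can. A call is refused whole if a number of a shift passes 62.5 or a number of a turn 0.188, either way. A call with a gripper value outside its range is refused whole. "fingers" is the finger opening in mm, from 0 to 85.4, set as the call begins (left out, the last holds). The fingers move at their own pace and stop on an object; "grip_force" is the grip in N (left out, the last holds). Time passes only in rows, so rows that do not move let the fingers close, or fill a call up. It gives the time, the measured TCP pose, the force, the opening and the grip force at its end, in the units of the state.
- sense(): the state, without advancing time (a new reading comes with each control period).
- eyes.snapshot(name): name is "scene" or "top" or "wrist"; returns (picture, depth): 384x512x3 uint8, red, green, blue; 384x512 float32, mm along the optical axis (not along the pixel's ray), 0 where there is no reading.
- eyes.get_calibration(name): a dict with "intrinsics" (3x3 intrinsics, pixels), "R" (3x3) and "t" (3): a world point X has camera coordinates R X + t; the wrist camera has in their place "mount" (4x4, takes a point from camera to tool coordinates, whose origin is the TCP and whose axes are the flange's). Camera axes: x right, y down, z forward; pixel columns grow to the right and rows downward; lengths in mm; the calibration is good to about 2 mm. A picture is of the moment at which its call begins: read the wrist's pose just before it. get_calibration takes no time and is no camera call.
- job.hand_in(): hands the job in; it is judged then, once.
Trained networks look in the newest picture that a camera, given by its name, has taken for a name from the list of things; names that differ only in an ending like _2 or _b are one class to them, and where a whole thing is asked for, a point or a joint stands for the part that bears it (a point fixed in the world has none). Each returns a list of dicts, best first, with "confidence" (0 to 1); they miss things now and then, are a little off and sometimes report something else, mostly with a low value. They report only what shows in the picture. A call takes as long as a camera call. They do not tell look-alikes from the thing itself.
- models.boxes_of(name, camera): "xyz" ([x, y, z] in mm, in world coordinates, good to about 4 mm: the middle of the surface that is visible of it).
- models.cut_out(name, camera): "pixels" (384x512 bool, what is visible of it).
- models.place_of(name, camera): "xyz" ([x, y, z] in mm, in world coordinates, good to about 4 mm: a listed point, or the origin of a listed thing).
The state is a dict: "time": time; "joint_pos": joint angles; "qd": joint speeds; "joint_efforts": joint torques, N m; "tool_pos": TCP position; "tcp_rot": TCP orientation; "ft_force": force on the tool from outside, world axes, zero at the start; "wrist_torque": the same for the moment, N m; "finger_gap": finger opening in mm; "grip_force": force on a finger pad.
Only numpy, scipy, OpenCV 4.12 (cv2) and the standard library are available. Lean on these libraries where they do the work, as an engineer would, in place of code of your own. Each camera call takes 0.05 s, during which the arm holds its last target. There are 200 camera calls.

## Working session

There is one attempt and no reset: what is moved stays moved. The work goes in short steps, Python scripts to look and compute and a tool call to move; the robot and the scene stay as the last step left them, time stands still between calls to the robot, and variables do not carry over. Pictures are saved under pics/ and viewed, at most 14 in all, crops included, and the job is handed in when it is done.

Besides the shell and the picture viewer there is one more tool, called after "Call:" in YAML: its name, and indented under it one key for each argument. apply_moves: Moves the arm, as the interface text tells. Its arguments: {"type":"object","properties":{"rows":{"type":"array"},"fingers":{"type":"number"},"grip_force":{"type":"number"}},"required":["rows"]}

```bash
mkdir -p pics; cat > h.py <<'E'
from bench import sense, eyes, job, models
import numpy as np, cv2
def cloud(cam):
    c=eyes.get_calibration(cam); 
    s=sense(); p,d=eyes.snapshot(cam)
    K=np.array(c["intrinsics"]); v,u=np.mgrid[:384,:512]
    P=np.stack([(u-K[0,2])/K[0,0]*d,(v-K[1,2])/K[1,1]*d,d],-1)
    if "R" in c: W=(P-np.array(c["t"]))@np.array(c["R"])
    else:
        from scipy.spatial.transform import Rotation as Ro
        M=np.array(c["mount"]); P=P@M[:3,:3].T+M[:3,3]
        W=P@Ro.from_euler('xyz',s["tcp_rot"],degrees=True).as_matrix().T+np.array(s["tool_pos"])
    W[d==0]=np.nan
    return p,W
def save(n,p): cv2.imwrite(f"pics/{n}.png",cv2.cvtColor(p,cv2.COLOR_RGB2BGR))
E
python3 - <<'E'
from h import *
s=sense();print(s)
for c in("top","scene"):
    p,W=cloud(c);save(c+"0",p);np.savez(c+"0.npz",p=p,W=W)
    for n in "webcam_mid speaker_mid drive_mid dock_mid riser_top round_pad_top drive_pad_top dock_pad_top cup_mid glue_mid".split():
        print(c,n,[(np.round(r["xyz"]).tolist(),round(r["confidence"],2)) for r in models.place_of(n,c)[:3]])
E
```

```text
{'time': 0.0, 'joint_pos': array([ 6.62677476e+01,  7.51443578e+00,  8.53283035e+01, -5.39556571e-04,
        8.72616188e+01, -4.89251493e+00]), 'qd': array([ 0.0032545 , -0.08454807,  0.13824724,  0.01428628,  0.09792629,
       -0.09797767]), 'joint_efforts': array([ 1.81985306e-03, -5.69394600e+01, -5.00562465e+01,  1.23264849e-04,
        1.45119932e-02, -3.29285126e-05]), 'tool_pos': array([193.51154313, 567.36632412, 230.26079111]), 'tcp_rot': array([-1.79895976e+02, -8.36342611e-03,  1.61160281e+02]), 'ft_force': array([ 0.96457215, -0.42935733,  1.23869023]), 'wrist_torque': array([-0.00256987,  0.07206526,  0.00368519]), 'grip_force': 0.0, 'finger_gap': 85.588001920378}
top webcam_mid [([334.0, 80.0, 40.0], 0.85), ([180.0, 292.0, 43.0], 0.81), ([551.0, 416.0, 41.0], 0.77)]
top speaker_mid [([437.0, 274.0, 75.0], 0.8), ([432.0, 270.0, 42.0], 0.47)]
top drive_mid [([433.0, 268.0, 46.0], 0.82)]
top dock_mid []
top riser_top [([442.0, 10.0, 48.0], 0.91)]
top round_pad_top [([440.0, -272.0, 1.0], 0.8)]
top drive_pad_top [([625.0, -267.0, -2.0], 0.65)]
top dock_pad_top [([643.0, 2.0, 6.0], 0.78)]
top cup_mid [([535.0, 143.0, 32.0], 0.9)]
top glue_mid [([531.0, -134.0, 40.0], 0.73), ([437.0, 274.0, 137.0], 0.53)]
scene webcam_mid [([435.0, 277.0, 138.0], 0.86), ([551.0, 415.0, 39.0], 0.84), ([332.0, 79.0, 40.0], 0.65)]
scene speaker_mid [([437.0, 271.0, 79.0], 0.73)]
scene drive_mid [([430.0, 273.0, 41.0], 0.58)]
scene dock_mid [([432.0, 264.0, 12.0], 0.81), ([433.0, 272.0, 42.0], 0.67)]
scene riser_top [([442.0, 10.0, 41.0], 0.57)]
scene round_pad_top [([441.0, -277.0, 7.0], 0.73)]
scene drive_pad_top [([624.0, -269.0, 5.0], 0.85), ([432.0, 276.0, 141.0], 0.22)]
scene dock_pad_top [([637.0, -10.0, 4.0], 0.9), ([432.0, 273.0, 143.0], 0.52)]
scene cup_mid [([535.0, 145.0, 30.0], 0.79), ([438.0, 271.0, 82.0], 0.68)]
scene glue_mid [([529.0, -141.0, 46.0], 0.75)]
```

```bash
python3 -c "
import cv2,numpy as np
cv2.imwrite('pics/both.png',cv2.resize(cv2.imread('pics/top0.png'),(800,600)))"
```

```text
(no output)
```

View pics/both.png

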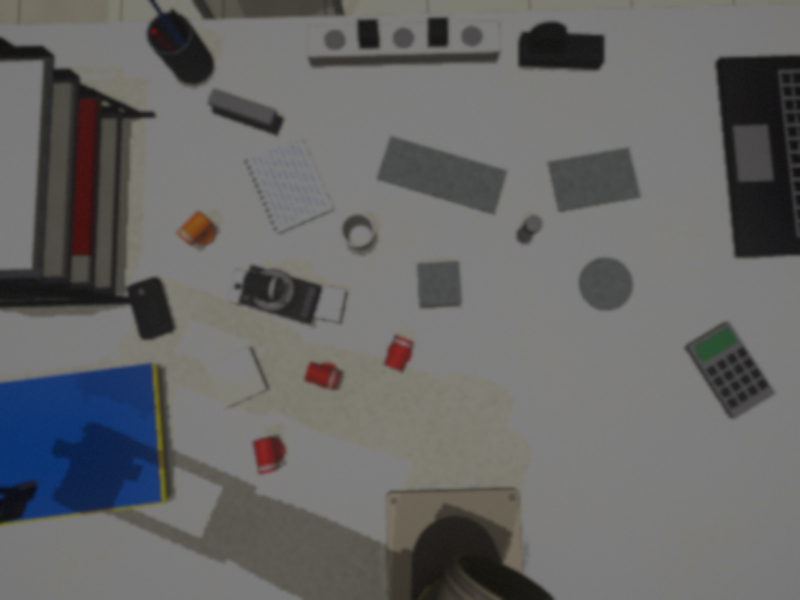

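View pics/scene0.png

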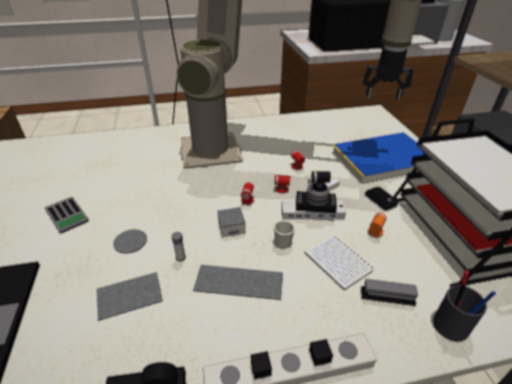

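The top view shows the stack at about (275,290) and the pads at (440,175), (593,180) and (606,284). The riser is at (439,284), the cup at (360,232) and the glue stick at (530,228). Next I measure each one from the point cloud.

```bash
python3 - <<'E'
from h import *
def rect(q):
    (c,sz,a)=cv2.minAreaRect(q.astype(np.float32)); a=a if sz[1]>sz[0] else a+90  # long axis angle = a+90
    return np.round(c,1),np.round(sz,1),round((a+90)%180,1)
for cam in("top","scene"):
    p,W=cloud(cam)
    for n in "riser_top round_pad_top drive_pad_top dock_pad_top cup_mid glue_mid".split():
        r=models.cut_out(n,cam)
        if not r: print(cam,n,None);continue
        q=W[r[0]["pixels"]];q=q[~np.isnan(q[:,0])];z=np.median(q[:,2])
        if n=="riser_top": q=q[q[:,2]>38]
        if "pad" in n: q=q[abs(q[:,2]-z)<8]
        print(cam,n,round(r[0]["confidence"],2),len(q),"z",round(z,1),"mid",((np.percentile(q,1,0)+np.percentile(q,99,0))/2).round(1)[:2],"mean",q.mean(0).round(1)[:2],rect(q[:,:2]))
    m=(abs(W[...,0]-433)<130)&(abs(W[...,1]-272)<130)
    for lo,hi in((20,34),(50,64),(88,104),(112,135),(140,165)):
        k=m&(W[...,2]>lo)&(W[...,2]<hi)
        q=W[k]
        if len(q)>8: print(cam,lo,hi,len(q),"z",np.median(q[:,2]).round(1),"med",np.median(q,0).round(1)[:2],rect(q[:,:2]))
    if cam=="top":
        np.save("stk.npy",W[m])
p=cv2.imread('pics/top0.png')[150:230,130:240];q=cv2.imread('pics/scene0.png')[160:230,270:350]
o=np.zeros((560,800,3),np.uint8)
a=cv2.resize(p,(440,320),interpolation=2);b=cv2.resize(q,(360,315),interpolation=2);o[:320,:440]=a;o[:315,440:]=b
cv2.imwrite('pics/c1.png',np.clip(o[:320]*1.8,0,255).astype(np.uint8))
E
```

```text
top riser_top 0.92 706 z 45.0 mid [442.9  10.6] mean [442.2  10.6] (array([443.2,  11.1]), array([70.1, 69.2]), 1.6)
top round_pad_top 0.68 932 z 4.5 mid [ 437.4 -275.5] mean [ 437.2 -275.2] (array([ 437.8, -275.8]), array([91.6, 89.8]), 23.3)
top drive_pad_top 0.81 1750 z 4.6 mid [ 623.  -268.6] mean [ 623.3 -267.7] (array([ 624.6, -267.8]), array([ 95.4, 147.2]), 99.5)
top dock_pad_top 0.92 2216 z 4.0 mid [640.2  -2. ] mean [639.9  -2.1] (array([640.1,  -2.1]), array([213.8,  83. ]), 71.3)
top cup_mid 0.85 431 z 28.8 mid [540.9 142.7] mean [538.  143.9] (array([542.7, 142.5]), array([74. , 56.8]), 3.2)
top glue_mid 0.52 191 z 81.9 mid [ 530.  -147.6] mean [ 525.8 -138.1] (array([ 538.3, -151.6]), array([26.7, 56. ]), 129.5)
top 20 34 845 z 27.9 med [405.5 326.8] (array([429.8, 274.1]), array([256.2, 258.1]), 178.4)
top 50 64 698 z 57.1 med [422.  231.3] (array([432.8, 272.3]), array([259.9, 257.5]), 89.8)
top 88 104 289 z 97.7 med [425.6 257.1] (array([433.4, 266.8]), array([57.9, 64.8]), 161.4)
top 112 135 9 z 132.6 med [427.1 247.8] (array([424.9, 247.7]), array([ 2., 21.]), 164.
[... 612 characters left out ...]
.67 466 z 41.4 mid [536.  143.9] mean [538.5 143.5] (array([536.6, 144.6]), array([51.4, 57.3]), 165.5)
scene glue_mid 0.76 295 z 55.7 mid [ 532.1 -137.5] mean [ 538.5 -137.3] (array([ 499.7, -128.2]), array([27.2, 94.1]), 164.1)
scene 20 34 550 z 28.7 med [445.4 217.2] (array([433.1, 271.7]), array([257.6, 258.5]), 179.8)
scene 50 64 525 z 57.3 med [452.7 238.4] (array([432.9, 272. ]), array([259.5, 259.3]), 90.0)
scene 88 104 197 z 98.0 med [454.5 262.7] (array([442.2, 271.6]), array([64.3, 57.1]), 64.8)
scene 112 135 47 z 130.3 med [444.8 273. ] (array([445.2, 269.4]), array([56.6, 22.4]), 56.4)
scene 140 165 174 z 150.7 med [443.8 272.8] (array([438.6, 274.7]), array([53.1, 30. ]), 77.1)
```

View pics/c1.png

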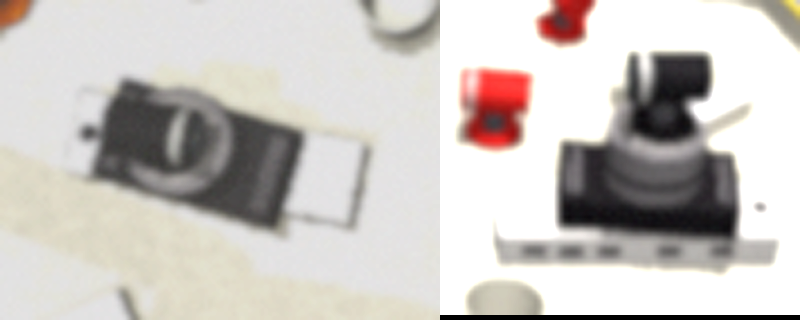

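The black webcam sits on top of the stack: the barrel is at about (435,273) with its axis near 78°, and the other webcams are red or orange. I'll write a small planner and move above the stack.

```bash
cat > plan.py <<'E'
# usage: plan.py vmax x,y,z,yaw [x,y,z,yaw ...]  -> rows (tool pointing down), from the measured pose
import sys,math
from bench import sense
s=sense(); p=list(s["tool_pos"])+[s["tcp_rot"][2]]
v=float(sys.argv[1]); rows=[]
for w in sys.argv[2:]:
    a=w.split(','); t=[float(a[i]) if a[i] else p[i] for i in range(4)]
    vv=float(a[4]) if len(a)>4 else v
    d=math.dist(t[:3],p[:3]); dy=(t[3]-p[3]+180)%360-180
    n=max(math.ceil(d/vv),math.ceil(abs(dy)/9),1); q=p[:]
    for k in range(1,n+1):
        g=[p[i]+(t[i]-p[i])*k/n for i in range(3)]+[p[3]+dy*k/n]
        y=math.radians(q[3]); dx,dY=g[0]-q[0],g[1]-q[1]
        r=[round(dx*math.cos(y)+dY*math.sin(y),1),round(dx*math.sin(y)-dY*math.cos(y),1),round(q[2]-g[2],1),0,0,round(-math.radians(g[3]-q[3]),3)]
        rows.append(r); 
        q=[q[0]+r[0]*math.cos(y)+r[1]*math.sin(y),q[1]+r[0]*math.sin(y)-r[1]*math.cos(y),q[2]-r[2],q[3]-math.degrees(r[5])]
    p=q
while len(rows)%5: rows.append([0]*6)
print([round(float(x),1) for x in s["tool_pos"]],[round(float(x),1) for x in s["tcp_rot"]],s["time"])
for i in range(0,len(rows),5): print(str(rows[i:i+5]).replace(' ',''))
E
python3 plan.py 50 435.5,274,235,78
```

```text
[193.7, 567.9, 231.3] [-180.0, -0.0, 161.2] 1.8
[[np.float64(-32.4),np.float64(-20.0),np.float64(-0.4),0,0,0.145],[np.float64(-34.9),np.float64(-15.1),np.float64(-0.3),0,0,0.145],[np.float64(-36.7),np.float64(-9.9),np.float64(-0.4),0,0,0.145],[np.float64(-37.8),np.float64(-4.5),np.float64(-0.4),0,0,0.146],[np.float64(-38.1),np.float64(1.0),np.float64(-0.4),0,0,0.145]]
[[np.float64(-37.5),np.float64(6.6),np.float64(-0.3),0,0,0.145],[np.float64(-36.1),np.float64(11.8),np.float64(-0.4),0,0,0.145],[np.float64(-34.1),np.float64(17.0),np.float64(-0.4),0,0,0.145],[np.float64(-31.2),np.float64(21.7),np.float64(-0.3),0,0,0.145],[np.float64(-27.8),np.float64(26.0),np.float64(-0.4),0,0,0.145]]
```

Call:
apply_moves:
  rows:
    - [-32.4,-20.0,-0.4,0,0,0.145]
    - [-34.9,-15.1,-0.3,0,0,0.145]
    - [-36.7,-9.9,-0.4,0,0,0.145]
    - [-37.8,-4.5,-0.4,0,0,0.146]
    - [-38.1,1.0,-0.4,0,0,0.145]
  fingers: 85
  grip_force: 50

```text
time: 2.42
tool_pos: [315.3, 420.0, 233.4]
tcp_rot: [180.0, -0.0, 119.3]
ft_force: [1.5, 0.3, 0.1]
finger_gap: 85.3
grip_force: 0.0
```

Call:
apply_moves:
  rows:
    - [-37.5,6.6,-0.3,0,0,0.145]
    - [-36.1,11.8,-0.4,0,0,0.145]
    - [-34.1,17.0,-0.4,0,0,0.145]
    - [-31.2,21.7,-0.3,0,0,0.145]
    - [-27.8,26.0,-0.4,0,0,0.145]

```text
time: 3.05
tool_pos: [436.2, 273.0, 235.1]
tcp_rot: [180.0, -0.0, 77.8]
ft_force: [0.8, 0.8, 0.4]
finger_gap: 85.1
grip_force: 0.0
```

```bash
sed -i 's/rows.append(r); /r=[float(e) for e in r]; rows.append(r)/' plan.py; python3 plan.py 50 435.5,274,235,78; python3 - <<'E'
from h import *
p,W=cloud("wrist");save("w1",p);np.savez("w1.npz",p=p,W=W)
for lo,hi in((22,36),(50,66),(88,106),(140,170)):
    k=(abs(W[...,0]-433)<130)&(abs(W[...,1]-272)<130)&(W[...,2]>lo)&(W[...,2]<hi)
    q=W[k]
    if len(q)>8:
        c,sz,a=cv2.minAreaRect(q[:,:2].astype(np.float32));print(lo,len(q),np.median(q,0).round(1),np.round(c,1),np.round(sz,1),a)
E
```

```text
[436.2, 273.0, 235.1] [180.0, -0.0, 77.8] 3.05
[[0.9,-0.9,0.1,0.0,0.0,-0.004],[0,0,0,0,0,0],[0,0,0,0,0,0],[0,0,0,0,0,0],[0,0,0,0,0,0]]
22 3280 [423.7 337.4  29.6] [430.1 270.6] [254.5 256.9] 0.155369371175766
50 2899 [446.7 306.   58. ] [433.  272.2] [259.8 259.7] 89.93279266357422
88 1183 [447.4 280.8  98.3] [437.3 275.5] [56.9 65.7] 76.44129943847656
140 2344 [436.7 276.8 152.7] [435.9 274.3] [52.1 33.2] 78.69926452636719
```

View pics/w1.png

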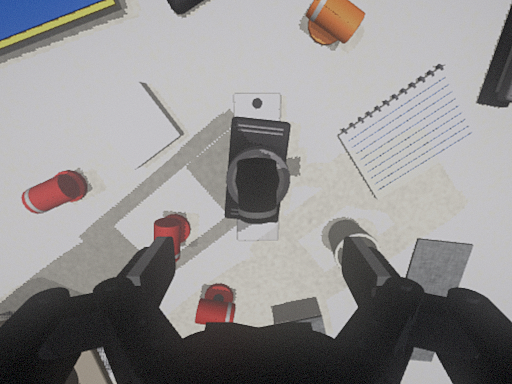

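The wrist view shows the stack centred at (257,180) with nothing in the fingers' way; the webcam measures (436,274), in agreement with the other cameras. Descending to grip.

```bash
python3 plan.py 40 435.9,274.3,235,78.5 435.9,274.3,118,78.5,32
```

```text
[438.7, 269.8, 235.2] [179.9, 0.1, 77.2] 3.1
[[3.8,-3.7,0.2,0.0,0.0,-0.022],[-0.0,0.0,29.3,0.0,0.0,-0.0],[-0.0,0.0,29.2,0.0,0.0,-0.0],[-0.0,0.0,29.3,0.0,0.0,-0.0],[-0.0,0.0,29.2,0.0,0.0,-0.0]]
```

Call:
apply_moves:
  rows:
    - [0,0,10,0,0,0]
    - [0,0,25,0,0,0]
    - [0,0,20,0,0,0]
    - [0,0,0,0,0,0]
    - [0,0,0,0,0,0]

```text
time: 3.72
tool_pos: [435.3, 274.6, 180.5]
tcp_rot: [180.0, -0.0, 78.1]
ft_force: [-0.6, 0.6, 0.1]
finger_gap: 84.8
grip_force: 0.0
```

```bash
python3 plan.py 20 435.9,274.3,118,78.5
```

```text
[435.3, 274.6, 180.5] [180.0, -0.0, 78.1] 3.725
[[-0.1,0.2,15.6,0.0,0.0,-0.002],[-0.0,0.1,15.7,0.0,0.0,-0.001],[-0.1,0.2,15.6,0.0,0.0,-0.002],[-0.0,0.2,15.6,0.0,0.0,-0.002],[0,0,0,0,0,0]]
```

Call:
apply_moves:
  rows:
    - [-0.1,0.2,15.6,0,0,-0.002]
    - [0,0.2,15.6,0,0,-0.002]
    - [-0.1,0.2,15.6,0,0,-0.002]
    - [0,0.1,15.6,0,0,-0.001]
    - [0,0,0,0,0,0]

```text
time: 4.35
tool_pos: [434.8, 273.0, 115.4]
tcp_rot: [-179.8, 0.1, 78.4]
ft_force: [0.6, -0.4, 0.6]
finger_gap: 85.1
grip_force: 0.0
```

Call:
apply_moves:
  rows:
    - [0,0,0,0,0,0]
    - [0,0,0,0,0,0]
    - [0,0,0,0,0,0]
    - [0,0,0,0,0,0]
    - [0,0,0,0,0,0]
  fingers: 25
  grip_force: 40

```text
time: 4.97
tool_pos: [436.4, 274.0, 118.4]
tcp_rot: [180.0, -0.0, 78.4]
ft_force: [-3.6, -0.3, 4.9]
finger_gap: 33.2
grip_force: 39.5
```

```bash
python3 plan.py 20 ,,123,,3 ,,165,; python3 -c "
from bench import sense;s=sense();print(s['finger_gap'],s['grip_force'],s['ft_force'])"
```

```text
[436.4, 274.0, 118.4] [180.0, -0.0, 78.4] 4.975
[[0.0,0.0,-2.3,0.0,0.0,-0.0],[0.0,0.0,-2.3,0.0,0.0,-0.0],[0.0,0.0,-14.0,0.0,0.0,-0.0],[0.0,0.0,-14.0,0.0,0.0,-0.0],[0.0,0.0,-14.0,0.0,0.0,-0.0]]
33.24384877867976 39.51521694660187 [-3.63554368 -0.32577518  4.90643709]
```

Call:
apply_moves:
  rows:
    - [0,0,-2.3,0,0,0]
    - [0,0,-4,0,0,0]
    - [0,0,-12,0,0,0]
    - [0,0,-14,0,0,0]
    - [0,0,-14,0,0,0]

```text
time: 5.6
tool_pos: [436.4, 273.8, 165.4]
tcp_rot: [180.0, -0.0, 78.4]
ft_force: [-0.1, -0.6, -2.3]
finger_gap: 33.1
grip_force: 39.8
```

Call:
apply_moves:
  rows:
    - [0,0,-5,0,0,0]
    - [0,0,0,0,0,0]
    - [0,0,0,0,0,0]
    - [0,0,0,0,0,0]
    - [0,0,0,0,0,0]

```text
time: 6.22
tool_pos: [435.9, 273.5, 168.4]
tcp_rot: [-180.0, 0.0, 78.4]
ft_force: [-0.5, -0.2, -0.8]
finger_gap: 33.0
grip_force: 39.8
```

```bash
python3 plan.py 36 444,12,150,78; python3 - <<'E'
from h import *
p,W=cloud("wrist");save("w2",p)
E
```

```text
[435.9, 273.5, 168.4] [-180.0, 0.0, 78.4] 6.225
[[-31.8,7.6,2.3,0.0,0.0,0.001],[-31.8,7.5,2.3,0.0,0.0,0.001],[-31.9,7.7,2.3,0.0,0.0,0.001],[-31.8,7.6,2.3,0.0,0.0,0.001],[-31.7,7.7,2.3,0.0,0.0,0.001]]
[[-31.8,7.7,2.3,0.0,0.0,0.001],[-31.8,7.8,2.3,0.0,0.0,0.001],[-31.8,7.7,2.3,0.0,0.0,0.0],[0,0,0,0,0,0],[0,0,0,0,0,0]]
```

View pics/w2.png

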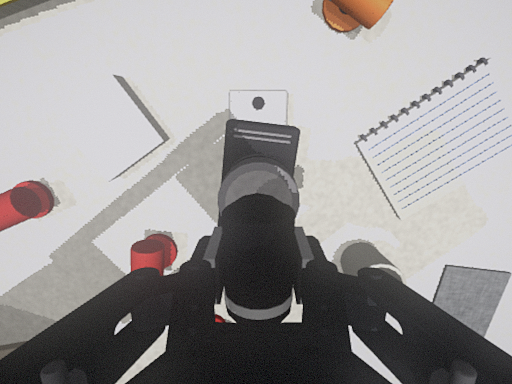

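The webcam is held level at (257,250), and the speakerphone stays on the stack. Carrying it to the riser.

Call:
apply_moves:
  rows:
    - [-25,6,2.3,0,0,0.001]
    - [-32,7.6,2.3,0,0,0.001]
    - [-32,7.6,2.3,0,0,0.001]
    - [-32,7.6,2.3,0,0,0.001]
    - [-32,7.7,2.3,0,0,0.001]

```text
time: 6.9
tool_pos: [440.8, 115.4, 157.3]
tcp_rot: [180.0, -0.0, 78.1]
ft_force: [0.6, -0.0, -2.1]
finger_gap: 33.1
grip_force: 39.9
```

Call:
apply_moves:
  rows:
    - [-32,7.7,2.3,0,0,0.001]
    - [-32,7.7,2.3,0,0,0.001]
    - [-28,7,2.3,0,0,0]
    - [-9,2.4,0,0,0,0]
    - [0,0,0,0,0,0]

```text
time: 7.52
tool_pos: [444.3, 12.4, 150.6]
tcp_rot: [-180.0, -0.0, 78.0]
ft_force: [0.5, 0.2, -1.4]
finger_gap: 33.0
grip_force: 39.9
```

Call:
apply_moves:
  rows:
    - [0,0,15,0,0,0]
    - [0,0,20,0,0,0]
    - [0,0,20,0,0,0]
    - [0,0,5,0,0,0]
    - [0,0,0,0,0,0]

```text
time: 8.15
tool_pos: [443.8, 13.1, 90.0]
tcp_rot: [-179.9, 0.0, 78.1]
ft_force: [0.4, 0.8, -2.4]
finger_gap: 33.1
grip_force: 39.9
```

```bash
python3 plan.py 8 444,12,66,78; python3 - <<'E'
from h import *
p,W=cloud("wrist");save("w3",p)
k=(abs(W[...,0]-444)<45)&(abs(W[...,1]-12)<45)&(abs(W[...,2]-45)<5)
q=W[k][:,:2].astype(np.float32);print(len(q),cv2.minAreaRect(q))
r=models.place_of("webcam_mid","wrist");print([(x["xyz"],x["confidence"]) for x in r[:2]])
r=models.place_of("riser_top","wrist");print([(x["xyz"],x["confidence"]) for x in r[:2]])
E
```

```text
[443.8, 13.1, 90.0] [-179.9, 0.0, 78.1] 8.15
[[-0.3,0.1,6.0,0.0,0.0,0.0],[-0.2,0.1,6.0,0.0,0.0,0.001],[-0.3,0.1,6.0,0.0,0.0,-0.0],[-0.2,0.1,6.0,0.0,0.0,0.0],[0,0,0,0,0,0]]
4513 ((445.2982177734375, 15.746307373046875), (70.0807113647461, 62.33080291748047), 1.6901806592941284)
[([332.7, 77.4, 39.6], 0.83), ([441.8, 12.8, 107.7], 0.7)]
[]
```

Call:
apply_moves:
  rows:
    - [-0.7,1,8,0,0,0]
    - [0,0.3,7,0,0,0]
    - [0,0,5,0,0,0]
    - [0,0,3,0,0,0]
    - [0,0,0,0,0,0]

```text
time: 8.93
tool_pos: [445.1, 11.6, 67.2]
tcp_rot: [-180.0, 0.0, 78.0]
ft_force: [-0.7, -0.5, -1.9]
finger_gap: 32.8
grip_force: 39.9
```

Call:
apply_moves:
  rows:
    - [0,0,1,0,0,0]
    - [0,0,0.5,0,0,0]
    - [0,0,0,0,0,0]
    - [0,0,0,0,0,0]
    - [0,0,0,0,0,0]

```text
time: 9.55
tool_pos: [445.4, 11.6, 66.0]
tcp_rot: [180.0, 0.0, 78.0]
ft_force: [-0.5, 0.4, -1.1]
finger_gap: 32.9
grip_force: 39.9
```

Still carrying (about -1.3 N), so one more small step down, then open and go up.

Call:
apply_moves:
  rows:
    - [0,0,0.7,0,0,0]
    - [0,0,0.5,0,0,0]
    - [0,0,0,0,0,0]
    - [0,0,0,0,0,0]
    - [0,0,0,0,0,0]

```text
time: 10.18
tool_pos: [445.5, 11.6, 65.4]
tcp_rot: [180.0, -0.0, 78.0]
ft_force: [-3.4, 1.3, 4.9]
finger_gap: 32.8
grip_force: 40.6
```

Call:
apply_moves:
  rows:
    - [0,0,0,0,0,0]
    - [0,0,0,0,0,0]
    - [0,0,0,0,0,0]
    - [0,0,0,0,0,0]
    - [0,0,0,0,0,0]
  fingers: 85

```text
time: 10.8
tool_pos: [445.4, 11.5, 64.8]
tcp_rot: [-180.0, 0.0, 78.0]
ft_force: [0.5, -0.5, 0.6]
finger_gap: 85.1
grip_force: 0.0
```

Call:
apply_moves:
  rows:
    - [0,0,-10,0,0,0]
    - [0,0,-30,0,0,0]
    - [0,0,-40,0,0,0]
    - [0,0,-45,0,0,0]
    - [0,0,-15,0,0,0]

```text
time: 11.42
tool_pos: [447.1, 11.4, 208.9]
tcp_rot: [179.7, -0.0, 78.0]
ft_force: [0.2, -0.7, -0.6]
finger_gap: 84.9
grip_force: 0.0
```

```bash
python3 - <<'E'
from h import *
p,W=cloud("top")
q=W[(abs(W[...,0]-444)<45)&(abs(W[...,1]-12)<45)&(W[...,2]>88)&(W[...,2]<110)]
print(len(q),np.median(q,0),cv2.minAreaRect(q[:,:2].astype(np.float32)))
E
python3 plan.py 45 436,274,210,78
```

```text
41 [443.13856618  33.31488041  98.3739016 ] ((435.3414306640625, 14.588150024414062), (52.90834045410156, 25.405532836914062), 64.09840393066406)
[447.3, 11.4, 209.4] [179.6, -0.0, 78.0] 11.475
[[42.4,-10.9,-0.1,0.0,0.0,0.0],[42.4,-10.9,-0.1,0.0,0.0,0.0],[42.5,-11.0,-0.1,0.0,0.0,0.0],[42.4,-10.9,-0.1,0.0,0.0,0.0],[42.4,-10.9,-0.1,0.0,0.0,0.0]]
[[42.4,-10.9,-0.1,0.0,0.0,0.001],[0,0,0,0,0,0],[0,0,0,0,0,0],[0,0,0,0,0,0],[0,0,0,0,0,0]]
```

Call:
apply_moves:
  rows:
    - [38,-9,0,0,0,0]
    - [42,-11,0,0,0,0]
    - [43,-11,0,0,0,0]
    - [43,-11,0,0,0,0]
    - [43,-11,0,0,0,0]

```text
time: 12.1
tool_pos: [436.0, 228.2, 203.4]
tcp_rot: [-179.9, 0.1, 78.0]
ft_force: [0.8, 0.5, 1.8]
finger_gap: 84.9
grip_force: 0.0
```

Call:
apply_moves:
  rows:
    - [36,-10,0,0,0,0]
    - [8.5,-2.2,0,0,0,0]
    - [0,0,0,0,0,0]
    - [0,0,0,0,0,0]
    - [0,0,0,0,0,0]

```text
time: 12.72
tool_pos: [434.4, 272.1, 204.7]
tcp_rot: [180.0, 0.0, 77.9]
ft_force: [-0.5, 1.2, 0.6]
finger_gap: 85.0
grip_force: 0.0
```

```bash
cat > stack.py <<'E'
from h import *
def rects(W,p,layers):
    m=(abs(W[...,0]-433)<130)&(abs(W[...,1]-272)<130)
    g=p.astype(float).max(-1)
    for nm,lo,hi in layers:
        k=(m&(W[...,2]>lo)&(W[...,2]<hi)).astype(np.uint8)
        k=cv2.morphologyEx(k,cv2.MORPH_OPEN,np.ones((3,3)))
        n,L,S,C=cv2.connectedComponentsWithStats(k)
        if nm=="speaker": ids=[1+np.argmax(S[1:,4])]
        else: ids=[i for i in range(1,n) if S[i,4]>60 and np.linalg.norm(np.nanmean(W[L==i],0)[:2]-[433,272])<105]
        q=W[np.isin(L,ids)&(k>0)]; f=q[:,:2].astype(np.float32)
        c,sz,a=cv2.minAreaRect(f); ang=(a if sz[0]>sz[1] else a+90)%180
        print(nm,len(q),"z",np.median(q[:,2]).round(1),np.round(c,1),np.round(sz,1),"long",round(ang,1), "circle",np.round(cv2.minEnclosingCircle(f)[0],1))
if __name__=="__main__":
    p,W=cloud("wrist");save("w4",p);np.savez("w4.npz",p=p,W=W)
    rects(W,p,[("speaker",90,106),("drive",51,64),("dock",24,36)])
    p,W=cloud("top")
    q=W[(abs(W[...,0]-444)<45)&(abs(W[...,1]-12)<45)&(W[...,2]>88)&(W[...,2]<110)]
    print("webcam",len(q),np.median(q,0),cv2.minAreaRect(q[:,:2].astype(np.float32)))
E
python3 stack.py; python3 plan.py 30 436,274,60,78
```

```text
speaker 3903 z 98.6 [436.7 271.8] [64.6 64.6] long 77.4 circle [436.3 271.6]
drive 3025 z 58.2 [433.8 271. ] [119.5  66. ] long 71.7 circle [434.3 270.6]
dock 2399 z 30.2 [434.  265.4] [188.6  55.9] long 78.0 circle [434.6 265.4]
webcam 285 [441.718693    11.46974328  99.33727738] ((442.8653564453125, 10.70822525024414), (52.848602294921875, 32.8782844543457), 79.93282318115234)
[434.5, 272.4, 204.9] [180.0, -0.0, 78.0] 12.825
[[0.4,0.2,29.0,0.0,0.0,-0.0],[0.4,0.3,29.0,0.0,0.0,-0.0],[0.4,0.2,29.0,0.0,0.0,-0.0],[0.3,0.2,28.9,0.0,0.0,-0.001],[0.4,0.3,29.0,0.0,0.0,0.0]]
```

The measured sizes match the listed ones, and the webcam sits centred on the riser. Next is the speakerphone at (436.5,271.7).

Call:
apply_moves:
  rows:
    - [0.3,0.6,20,0,0,0]
    - [0,0.6,30,0,0,0]
    - [-0.5,0.6,35,0,0,0]
    - [0,0.4,25,0,0,0]
    - [0,0,10,0,0,0]

```text
time: 13.45
tool_pos: [435.4, 271.6, 83.2]
tcp_rot: [-179.9, 0.1, 78.0]
ft_force: [-0.2, -0.5, -0.6]
finger_gap: 85.5
grip_force: 0.0
```

Call:
apply_moves:
  rows:
    - [0,0,12,0,0,0]
    - [0,0,8,0,0,0]
    - [0,0,4,0,0,0]
    - [0,0,0,0,0,0]
    - [0,0,0,0,0,0]

```text
time: 14.08
tool_pos: [436.7, 272.6, 61.3]
tcp_rot: [180.0, -0.0, 78.0]
ft_force: [-0.3, 0.3, 1.4]
finger_gap: 85.1
grip_force: 0.0
```

Call:
apply_moves:
  rows:
    - [0,0,1,0,0,0]
    - [0,0,0,0,0,0]
    - [0,0,0,0,0,0]
    - [0,0,0,0,0,0]
    - [0,0,0,0,0,0]
  fingers: 58
  grip_force: 50

```text
time: 14.7
tool_pos: [436.8, 272.7, 60.4]
tcp_rot: [180.0, -0.0, 78.0]
ft_force: [0.7, 0.4, 5.7]
finger_gap: 64.7
grip_force: 55.7
```

Call:
apply_moves:
  rows:
    - [0,0,-3,0,0,0]
    - [0,0,-5,0,0,0]
    - [0,0,-12,0,0,0]
    - [0,0,-10,0,0,0]
    - [0,0,0,0,0,0]

```text
time: 15.32
tool_pos: [437.3, 272.9, 91.4]
tcp_rot: [179.9, -0.1, 78.0]
ft_force: [1.3, 0.0, -1.7]
finger_gap: 65.0
grip_force: 55.6
```

```bash
python3 - <<'E'
from h import *
p,W=cloud("wrist");save("w5",p);p2,_=cloud("scene")
cv2.imwrite("pics/w5b.png",cv2.cvtColor(np.hstack([p[100:],cv2.resize(p2[130:240,250:360],(284,284))]),cv2.COLOR_RGB2BGR))
E
python3 plan.py 45 ,,150,,30 437.5,-274.5,150,0 | head -30
```

```text
[436.4, 272.5, 90.0] [180.0, -0.0, 78.0] 15.425
[[0.0,0.0,-30.0,0.0,0.0,-0.0],[0.0,0.0,-30.0,0.0,0.0,-0.0],[-41.1,8.8,0.0,0.0,0.0,0.105],[-40.0,13.1,0.0,0.0,0.0,0.104],[-38.4,17.2,0.0,0.0,0.0,0.105]]
[[-36.5,21.0,0.0,0.0,0.0,0.105],[-34.0,24.8,0.0,0.0,0.0,0.105],[-31.2,28.2,0.0,0.0,0.0,0.104],[-28.1,31.3,0.0,0.0,0.0,0.105],[-24.6,34.1,0.0,0.0,0.0,0.105]]
[[-21.0,36.5,0.0,0.0,0.0,0.105],[-17.1,38.5,0.0,0.0,0.0,0.104],[-12.9,40.0,0.0,0.0,0.0,0.105],[-8.7,41.2,0.0,0.0,0.0,0.105],[-4.3,41.8,0.0,0.0,0.0,0.105]]
```

View pics/w5b.png

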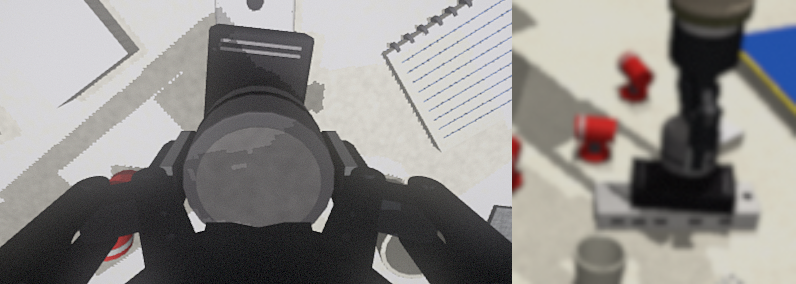

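Both views show the speakerphone held level, with the drive and dock undisturbed. I carry it over at z 150, well above the webcam.

```bash
python3 plan.py 46 ,,150,,30 437.5,-274,150,78 | head -30
```

```text
[436.4, 272.5, 90.0] [180.0, -0.0, 78.0] 15.425
[[0.0,0.0,-30.0,0.0,0.0,-0.0],[0.0,0.0,-30.0,0.0,0.0,-0.0],[-44.5,9.5,0.0,0.0,0.0,0.0],[-44.6,9.6,0.0,0.0,0.0,0.0],[-44.5,9.5,0.0,0.0,0.0,0.0]]
[[-44.5,9.6,0.0,0.0,0.0,0.0],[-44.5,9.5,0.0,0.0,0.0,0.0],[-44.6,9.5,0.0,0.0,0.0,0.0],[-44.5,9.6,0.0,0.0,0.0,0.0],[-44.5,9.5,0.0,0.0,0.0,0.0]]
[[-44.6,9.5,0.0,0.0,0.0,0.0],[-44.5,9.6,0.0,0.0,0.0,0.0],[-44.5,9.5,0.0,0.0,0.0,0.0],[-44.5,9.6,0.0,0.0,0.0,0.0],[0,0,0,0,0,0]]
```

Call:
apply_moves:
  rows:
    - [0,0,-30,0,0,0]
    - [0,0,-30,0,0,0]
    - [-30,6.4,0,0,0,0]
    - [-44,9.4,0,0,0,0]
    - [-45,9.6,0,0,0,0]

```text
time: 16.05
tool_pos: [436.0, 149.6, 149.3]
tcp_rot: [-180.0, 0.0, 78.1]
ft_force: [0.8, -0.7, -1.6]
finger_gap: 64.9
grip_force: 56.0
```

Call:
apply_moves:
  rows:
    - [-45,9.6,0,0,0,0]
    - [-45,9.6,0,0,0,0]
    - [-45,9.6,0,0,0,0]
    - [-45,9.6,0,0,0,0]
    - [-45,9.6,0,0,0,0]

```text
time: 16.68
tool_pos: [436.3, -80.7, 149.4]
tcp_rot: [-180.0, -0.0, 78.0]
ft_force: [0.2, -0.3, -1.8]
finger_gap: 64.8
grip_force: 56.0
```

Call:
apply_moves:
  rows:
    - [-45,9.6,0,0,0,0]
    - [-45,9.6,0,0,0,0]
    - [-45,9.6,0,0,0,0]
    - [-38,8,10,0,0,0]
    - [-16,3.4,10,0,0,0]

```text
time: 17.3
tool_pos: [436.3, -274.3, 129.0]
tcp_rot: [-180.0, -0.0, 77.9]
ft_force: [-1.7, -0.4, -1.7]
finger_gap: 64.5
grip_force: 56.0
```

Call:
apply_moves:
  rows:
    - [0,0,20,0,0,0]
    - [0,0,25,0,0,0]
    - [0,0,15,0,0,0]
    - [0,0,0,0,0,0]
    - [0,0,0,0,0,0]

```text
time: 17.92
tool_pos: [437.4, -272.7, 70.6]
tcp_rot: [179.9, 0.0, 78.0]
ft_force: [0.3, -0.3, -1.1]
finger_gap: 64.7
grip_force: 56.0
```

```bash
python3 plan.py 46 437.5,-274,7,78; python3 - <<'E'
from h import *
p,W=cloud("wrist");save("w6",p)
d=np.linalg.norm(W[...,:2]-[438,-274],axis=-1)
k=(d<65)&(W[...,2]>2.2)&(W[...,2]<9)
q=W[k][:,:2].astype(np.float32);print(len(q),cv2.minAreaRect(q),cv2.minEnclosingCircle(q),np.median(W[k][:,2]))
c=eyes.get_calibration
k=(W[...,2]>60)&(d<50)&(W[...,2]<130);print(k.sum(),np.nanmedian(W[k],0), cv2.minEnclosingCircle(W[k][:,:2].astype(np.float32)))
E
```

```text
[437.4, -272.7, 70.6] [179.9, 0.0, 78.0] 17.925
[[-0.6,0.2,31.8,0.0,0.0,0.0],[-0.7,0.2,31.8,0.0,0.0,0.001],[0,0,0,0,0,0],[0,0,0,0,0,0],[0,0,0,0,0,0]]
4606 ((448.0421142578125, -250.41329956054688), (74.75125122070312, 123.78612518310547), 72.59713745117188) ((443.63641357421875, -264.46966552734375), 62.10520935058594) 4.263482537462181
21970 [ 440.1090422  -264.49527127  108.77280631] ((438.7816162109375, -269.41900634765625), 49.600711822509766)
```

View pics/w6.png

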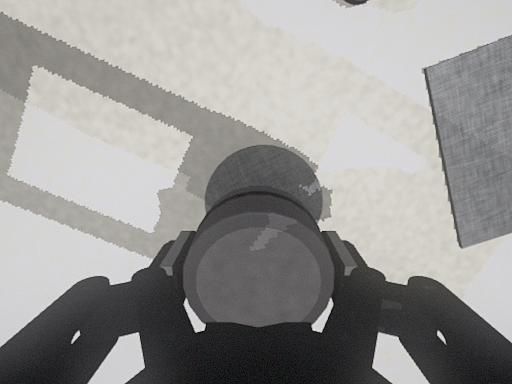

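The speakerphone is at (257,270), right over the pad at (263,190). Lowering it.

Call:
apply_moves:
  rows:
    - [-1,1,18,0,0,0]
    - [-0.5,1,20,0,0,0]
    - [0,0,14,0,0,0]
    - [0,0,7,0,0,0]
    - [0,0,3,0,0,0]

```text
time: 18.6
tool_pos: [438.4, -274.4, 7.4]
tcp_rot: [-180.0, -0.0, 78.0]
ft_force: [-0.1, 0.4, -1.4]
finger_gap: 64.8
grip_force: 56.0
```

Call:
apply_moves:
  rows:
    - [0,0,1,0,0,0]
    - [0,0,0.5,0,0,0]
    - [0,0,0,0,0,0]
    - [0,0,0,0,0,0]
    - [0,0,0,0,0,0]

```text
time: 19.23
tool_pos: [438.6, -274.5, 6.5]
tcp_rot: [180.0, 0.0, 78.0]
ft_force: [0.5, 0.6, -0.9]
finger_gap: 65.0
grip_force: 56.0
```

Call:
apply_moves:
  rows:
    - [0,0,0.6,0,0,0]
    - [0,0,0.4,0,0,0]
    - [0,0,0,0,0,0]
    - [0,0,0,0,0,0]
    - [0,0,0,0,0,0]

```text
time: 19.85
tool_pos: [438.6, -274.5, 6.4]
tcp_rot: [-180.0, 0.0, 78.0]
ft_force: [-4.3, 3.5, 10.9]
finger_gap: 64.7
grip_force: 57.4
```

Call:
apply_moves:
  rows:
    - [0,0,0,0,0,0]
    - [0,0,0,0,0,0]
    - [0,0,0,0,0,0]
    - [0,0,0,0,0,0]
    - [0,0,0,0,0,0]
  fingers: 85

```text
time: 20.48
tool_pos: [438.5, -274.4, 5.2]
tcp_rot: [-180.0, -0.0, 78.0]
ft_force: [0.4, -0.3, 0.4]
finger_gap: 85.0
grip_force: 0.0
```

Call:
apply_moves:
  rows:
    - [0,0,-10,0,0,0]
    - [0,0,-30,0,0,0]
    - [0,0,-50,0,0,0]
    - [0,0,-50,0,0,0]
    - [0,0,-15,0,0,0]

```text
time: 21.1
tool_pos: [440.4, -275.9, 165.4]
tcp_rot: [179.6, 0.2, 78.0]
ft_force: [0.5, -0.2, 0.7]
finger_gap: 84.7
grip_force: 0.0
```

```bash
python3 plan.py 46 434,271,175,72;python3 plan.py 46 434,271,175,72|tail -1 >/dev/null; python3 - <<'E'
from h import *
p,W=cloud("wrist")
d=np.linalg.norm(W[...,:2]-[438,-274],axis=-1)
for lo,hi in((38,50),(2,9)):
    k=(d<60)&(W[...,2]>lo)&(W[...,2]<hi);f=W[k][:,:2].astype(np.float32)
    print(k.sum(),np.median(W[k],0).round(1),cv2.minEnclosingCircle(f))
E
```

```text
[440.4, -275.9, 165.4] [179.6, 0.2, 78.0] 21.1
[[44.5,-10.0,-0.8,0.0,0.0,0.009],[44.4,-10.4,-0.8,0.0,0.0,0.009],[44.2,-10.7,-0.8,0.0,0.0,0.008],[44.2,-11.2,-0.8,0.0,0.0,0.009],[44.1,-11.5,-0.8,0.0,0.0,0.009]]
[[44.0,-11.9,-0.8,0.0,0.0,0.009],[43.9,-12.3,-0.8,0.0,0.0,0.008],[43.8,-12.7,-0.8,0.0,0.0,0.009],[43.7,-13.1,-0.8,0.0,0.0,0.009],[43.5,-13.4,-0.8,0.0,0.0,0.009]]
[[43.4,-13.9,-0.8,0.0,0.0,0.008],[43.4,-14.2,-0.8,0.0,0.0,0.009],[0,0,0,0,0,0],[0,0,0,0,0,0],[0,0,0,0,0,0]]
3505 [ 439.7 -274.1   44.7] ((439.407958984375, -275.8082580566406), 32.824981689453125)
1790 [ 458.8 -252.2    4.3] ((439.5284729003906, -273.4473571777344), 57.94347381591797)
```

Call:
apply_moves:
  rows:
    - [35,-8,-3,0,0,0.009]
    - [45,-10.4,-2,0,0,0.009]
    - [46,-10.9,-2,0,0,0.008]
    - [46,-11.4,-2,0,0,0.009]
    - [46,-12,0,0,0,0.009]

```text
time: 21.78
tool_pos: [435.5, -48.6, 168.2]
tcp_rot: [-179.9, -0.0, 75.5]
ft_force: [0.7, -0.3, -0.2]
finger_gap: 84.8
grip_force: 0.0
```

Call:
apply_moves:
  rows:
    - [46,-12.4,0,0,0,0.009]
    - [46,-12.8,0,0,0,0.008]
    - [46,-13.2,0,0,0,0.009]
    - [46,-13.6,0,0,0,0.009]
    - [46,-14,0,0,0,0.009]

```text
time: 22.4
tool_pos: [433.2, 190.5, 168.0]
tcp_rot: [-179.9, 0.1, 73.0]
ft_force: [1.0, -0.4, 0.3]
finger_gap: 85.1
grip_force: 0.0
```

Call:
apply_moves:
  rows:
    - [45,-14.2,0,0,0,0.009]
    - [30,-10,0,0,0,0.009]
    - [3,-1,0,0,0,0]
    - [0,0,0,0,0,0]
    - [0,0,0,0,0,0]

```text
time: 23.02
tool_pos: [433.2, 270.0, 168.8]
tcp_rot: [-180.0, 0.0, 71.9]
ft_force: [-0.1, 0.6, -0.0]
finger_gap: 85.0
grip_force: 0.0
```

```bash
python3 - <<'E'
from stack import *
p,W=cloud("wrist");save("w7",p);rects(W,p,[("drive",51,64),("dock",24,36)])
p,W=cloud("top");rects(W,p,[("drive",51,64),("dock",24,36)])
E
python3 plan.py 30 434,271,29,72
```

```text
drive 8817 z 58.2 [433.6 270.6] [119.7  66.3] long 71.8 circle [433.5 271.4]
dock 2894 z 30.2 [434.  265.1] [189.4  55.9] long 77.9 circle [434.7 265.1]
drive 877 z 57.5 [429.1 261. ] [101.5  66. ] long 71.6 circle [428.6 261.3]
dock 345 z 29.6 [416.5 192.1] [42.6 56.2] long 166.2 circle [416.3 192.2]
[433.4, 270.1, 169.2] [180.0, 0.0, 71.9] 23.125
[[0.2,0.1,28.0,0.0,0.0,-0.0],[0.2,0.0,28.1,0.0,0.0,-0.001],[0.2,0.1,28.0,0.0,0.0,-0.0],[0.2,0.0,28.1,0.0,0.0,-0.001],[0.2,0.1,28.0,0.0,0.0,-0.0]]
```

Call:
apply_moves:
  rows:
    - [0.2,0,20,0,0,0]
    - [0.2,0.1,33,0,0,0]
    - [0.2,0.1,35,0,0,0]
    - [0.2,0,25,0,0,0]
    - [0.2,0,10,0,0,0]

```text
time: 23.75
tool_pos: [432.9, 270.9, 44.7]
tcp_rot: [-179.9, 0.1, 71.9]
ft_force: [0.4, -0.6, 0.1]
finger_gap: 84.9
grip_force: 0.0
```

Call:
apply_moves:
  rows:
    - [0,0,8,0,0,0]
    - [0,0,6,0,0,0]
    - [0,0,4,0,0,0]
    - [0,0,0,0,0,0]
    - [0,0,0,0,0,0]

```text
time: 24.38
tool_pos: [434.0, 272.2, 28.7]
tcp_rot: [180.0, -0.0, 72.0]
ft_force: [-0.0, -0.2, 0.5]
finger_gap: 84.8
grip_force: 0.0
```

Call:
apply_moves:
  rows:
    - [0,0,0,0,0,0]
    - [0,0,0,0,0,0]
    - [0,0,0,0,0,0]
    - [0,0,0,0,0,0]
    - [0,0,0,0,0,0]
  fingers: 58
  grip_force: 70

```text
time: 25.0
tool_pos: [434.2, 272.3, 29.1]
tcp_rot: [180.0, -0.0, 72.0]
ft_force: [-1.0, -0.7, 6.4]
finger_gap: 64.6
grip_force: 79.2
```

Call:
apply_moves:
  rows:
    - [0,0,-3,0,0,0]
    - [0,0,-5,0,0,0]
    - [0,0,-12,0,0,0]
    - [0,0,-10,0,0,0]
    - [0,0,0,0,0,0]

```text
time: 25.62
tool_pos: [434.9, 272.5, 59.9]
tcp_rot: [179.9, -0.1, 72.0]
ft_force: [-0.1, -0.5, -3.9]
finger_gap: 64.7
grip_force: 78.3
```

```bash
python3 - <<'E'
from h import *
p,W=cloud("wrist");save("w5",p);p2,_=cloud("scene")
cv2.imwrite("pics/w8b.png",cv2.cvtColor(np.hstack([p[100:],cv2.resize(p2[130:240,250:360],(284,284))]),cv2.COLOR_RGB2BGR))
E
python3 plan.py 46 ,,165,,40 500,0,165,72 625,-266.5,150,100
```

```text
[433.9, 272.1, 58.5] [180.0, -0.0, 72.0] 25.725
[[0.0,0.0,-35.5,0.0,0.0,-0.0],[0.0,0.0,-35.5,0.0,0.0,-0.0],[0.0,0.0,-35.5,0.0,0.0,-0.0],[-34.0,21.0,0.0,0.0,0.0,-0.0],[-34.1,21.0,0.0,0.0,0.0,-0.0]]
[[-34.0,21.1,0.0,0.0,0.0,-0.0],[-34.0,21.0,0.0,0.0,0.0,-0.0],[-34.0,21.0,0.0,0.0,0.0,-0.001],[-34.1,21.0,0.0,0.0,0.0,0.0],[-34.0,21.0,0.0,0.0,0.0,0.0]]
[[-30.7,28.7,2.1,0.0,0.0,-0.07],[-32.6,26.6,2.2,0.0,0.0,-0.07],[-34.4,24.1,2.1,0.0,0.0,-0.069],[-36.0,21.8,2.2,0.0,0.0,-0.07],[-37.5,19.2,2.1,0.0,0.0,-0.07]]
[[-38.6,16.5,2.2,0.0,0.0,-0.07],[-39.8,13.7,2.1,0.0,0.0,-0.07],[0,0,0,0,0,0],[0,0,0,0,0,0],[0,0,0,0,0,0]]
```

View pics/w8b.png

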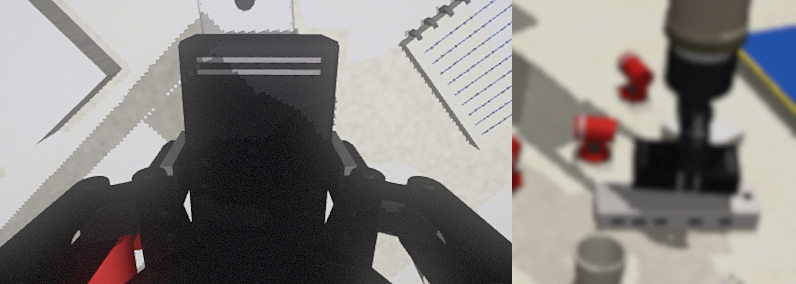

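The drive is held level, clear of the dock. Carrying it to its pad.

Call:
apply_moves:
  rows:
    - [0,0,-30,0,0,0]
    - [0,0,-40,0,0,0]
    - [0,0,-35,0,0,0]
    - [-24,15,0,0,0,0]
    - [-34,21,0,0,0,0]

```text
time: 26.35
tool_pos: [450.1, 205.6, 163.5]
tcp_rot: [180.0, -0.0, 72.1]
ft_force: [0.6, -0.8, -4.2]
finger_gap: 64.8
grip_force: 79.5
```

Call:
apply_moves:
  rows:
    - [-34,21,0,0,0,0]
    - [-34,21,0,0,0,0]
    - [-34,21,0,0,0,0]
    - [-34,21,0,0,0,0]
    - [-34,21,0,0,0,0]

```text
time: 26.98
tool_pos: [497.0, 10.3, 162.7]
tcp_rot: [-180.0, 0.0, 72.0]
ft_force: [0.6, 0.2, -3.6]
finger_gap: 64.6
grip_force: 79.4
```

Call:
apply_moves:
  rows:
    - [-33,27,2,0,0,-0.07]
    - [-33,26.5,2,0,0,-0.07]
    - [-34.4,24.1,2,0,0,-0.07]
    - [-36,21.8,2,0,0,-0.07]
    - [-37.5,19.2,2,0,0,-0.07]

```text
time: 27.6
tool_pos: [583.9, -182.1, 152.3]
tcp_rot: [-179.9, -0.0, 92.1]
ft_force: [0.8, -0.5, -3.3]
finger_gap: 64.6
grip_force: 79.4
```

Call:
apply_moves:
  rows:
    - [-38.6,16.5,2,0,0,-0.07]
    - [-30,10,2,0,0,-0.07]
    - [-10,3,0,0,0,0]
    - [0,0,0,0,0,0]
    - [0,0,0,0,0,0]

```text
time: 28.22
tool_pos: [619.2, -256.0, 149.1]
tcp_rot: [-180.0, -0.0, 100.0]
ft_force: [0.0, -0.1, -4.2]
finger_gap: 64.6
grip_force: 79.4
```

```bash
python3 plan.py 35 625,-265.5,60,100 ; python3 - <<'E'
from h import *
p,W=cloud("wrist");save("w9",p)
p,W=cloud("top")
q=W[(abs(W[...,0]-438)<60)&(abs(W[...,1]+274)<60)&(W[...,2]>38)&(W[...,2]<52)]
print("speaker",len(q),cv2.minEnclosingCircle(q[:,:2].astype(np.float32)))
E
```

```text
[619.2, -256.0, 149.1] [-180.0, -0.0, 100.0] 28.225
[[-3.5,1.4,29.7,0.0,0.0,0.0],[-3.4,1.3,29.7,0.0,0.0,0.0],[-3.5,1.4,29.7,0.0,0.0,0.001],[0,0,0,0,0,0],[0,0,0,0,0,0]]
speaker 0 ((0.0, 0.0), 0.0)
```

View pics/w9.png

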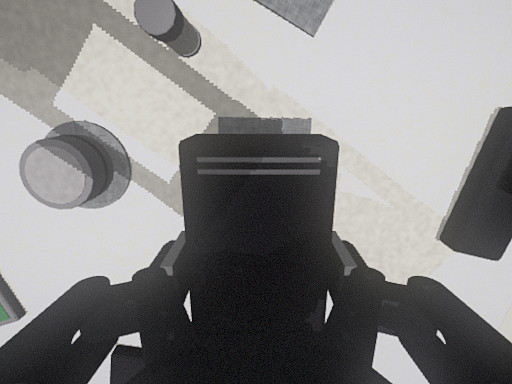

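The drive is lined up over its pad at (262,125) and the glue stick at (165,25) is well clear. Lowering.

Call:
apply_moves:
  rows:
    - [-3.5,1.4,25,0,0,0]
    - [-3.4,1.3,34,0,0,0]
    - [-3.5,1.4,30,0,0,0]
    - [0,0,0,0,0,0]
    - [0,0,0,0,0,0]

```text
time: 28.95
tool_pos: [626.0, -266.4, 61.9]
tcp_rot: [179.9, 0.1, 100.1]
ft_force: [1.1, -0.6, -3.5]
finger_gap: 64.7
grip_force: 79.3
```

```bash
python3 plan.py 35 625,-265.5,5,100; python3 - <<'E'
from h import *
p,W=cloud("wrist")
k=(W[...,2]>2.5)&(W[...,2]<8)&(abs(W[...,0]-625)<80)&(abs(W[...,1]+266)<100)&(p.max(-1)<130)
f=W[k][:,:2].astype(np.float32)
a=np.radians(100);u=np.array([np.cos(a),np.sin(a)]);v=np.array([np.sin(a),-np.cos(a)])
d=f-[625,-266.7];print(len(f),np.percentile(d@u,[0,1,50,99,100]).round(1),np.percentile(d@v,[0,1,50,99,100]).round(1))
e=d[(d@u)>62]; print(len(e),np.percentile(e@v,[1,99]).round(1))
E
```

```text
[626.0, -266.4, 61.9] [179.9, 0.1, 100.1] 28.95
[[0.6,-0.4,28.5,0.0,0.0,0.0],[0.5,-0.4,28.4,0.0,0.0,0.001],[0,0,0,0,0,0],[0,0,0,0,0,0],[0,0,0,0,0,0]]
2549 [52.  53.3 60.8 72.6 72.6] [-43.3 -42.3 -10.9  44.7  48.1]
1150 [-42.3  39.1]
```

Call:
apply_moves:
  rows:
    - [0.3,0,20,0,0,0]
    - [0,0,20,0,0,0]
    - [0,0,10,0,0,0]
    - [0,0,4,0,0,0]
    - [0,0,0,0,0,0]

```text
time: 29.62
tool_pos: [625.2, -266.3, 5.9]
tcp_rot: [-180.0, -0.0, 100.0]
ft_force: [-0.5, -0.1, -3.5]
finger_gap: 64.7
grip_force: 79.5
```

Call:
apply_moves:
  rows:
    - [0,0,1,0,0,0]
    - [0,0,1,0,0,0]
    - [0,0,0,0,0,0]
    - [0,0,0,0,0,0]
    - [0,0,0,0,0,0]

```text
time: 30.25
tool_pos: [625.3, -266.3, 4.4]
tcp_rot: [180.0, 0.0, 100.0]
ft_force: [0.1, -0.7, -3.2]
finger_gap: 64.7
grip_force: 79.5
```

Call:
apply_moves:
  rows:
    - [0,0,1,0,0,0]
    - [0,0,0.5,0,0,0]
    - [0,0,0,0,0,0]
    - [0,0,0,0,0,0]
    - [0,0,0,0,0,0]

```text
time: 30.88
tool_pos: [625.3, -266.3, 3.1]
tcp_rot: [180.0, 0.0, 100.0]
ft_force: [-3.1, 0.2, 2.5]
finger_gap: 64.8
grip_force: 80.1
```

```bash
python3 -c "
from bench import sense;s=sense();print(s['tool_pos'],s['ft_force'])"
```

```text
[ 625.34138113 -266.3380448     3.13165526] [-3.14405177  0.18932079  2.46582366]
```

Contact has been made, so I release, rise, and check the drive.

Call:
apply_moves:
  rows:
    - [0,0,0,0,0,0]
    - [0,0,0,0,0,0]
    - [0,0,0,0,0,0]
    - [0,0,0,0,0,0]
    - [0,0,0,0,0,0]
  fingers: 85

```text
time: 31.5
tool_pos: [625.3, -266.3, 2.8]
tcp_rot: [180.0, 0.0, 100.0]
ft_force: [-0.4, 0.2, -0.7]
finger_gap: 84.7
grip_force: 0.0
```

Call:
apply_moves:
  rows:
    - [0,0,-10,0,0,0]
    - [0,0,-30,0,0,0]
    - [0,0,-50,0,0,0]
    - [0,0,-50,0,0,0]
    - [0,0,-25,0,0,0]

```text
time: 32.12
tool_pos: [626.9, -267.1, 173.2]
tcp_rot: [179.7, 0.2, 100.0]
ft_force: [-1.2, -0.7, -0.3]
finger_gap: 85.1
grip_force: 0.0
```

Call:
apply_moves:
  rows:
    - [0,0,0,0,0,0]
    - [0,0,0,0,0,0]
    - [0,0,0,0,0,0]
    - [0,0,0,0,0,0]
    - [0,0,0,0,0,0]

```text
time: 32.75
tool_pos: [625.0, -266.2, 167.0]
tcp_rot: [-179.9, -0.0, 100.0]
ft_force: [-0.1, 0.9, 0.9]
finger_gap: 84.9
grip_force: 0.0
```

```bash
python3 plan.py 48 500,0,170,88 434,265,170,78 ; python3 - <<'E'
from h import *
p,W=cloud("wrist")
m=(abs(W[...,0]-625)<80)&(abs(W[...,1]+266)<100)
for lo,hi in((28,38),(2.2,8)):
    k=m&(W[...,2]>lo)&(W[...,2]<hi)
    if lo<9:k&=(p.max(-1)<130)
    k=cv2.morphologyEx(k.astype(np.uint8),cv2.MORPH_OPEN,np.ones((3,3)))>0
    f=W[k][:,:2].astype(np.float32);print(k.sum(),np.median(W[k][:,2]),cv2.minAreaRect(f))
E
```

```text
[625.0, -266.2, 167.0] [-179.9, -0.0, 100.0] 32.75
[[40.5,-11.0,-0.4,0.0,0.0,0.03],[40.3,-12.1,-0.5,0.0,0.0,0.03],[39.8,-13.4,-0.4,0.0,0.0,0.03],[39.4,-14.6,-0.4,0.0,0.0,0.03],[38.9,-15.7,-0.4,0.0,0.0,0.03]]
[[38.5,-16.9,-0.5,0.0,0.0,0.03],[37.9,-18.1,-0.4,0.0,0.0,0.03],[43.8,-12.5,-0.0,0.0,0.0,0.029],[43.3,-13.8,-0.0,0.0,0.0,0.029],[43.0,-15.1,-0.0,0.0,0.0,0.029]]
[[42.5,-16.3,-0.0,0.0,0.0,0.029],[42.0,-17.5,-0.0,0.0,0.0,0.029],[41.5,-18.7,-0.0,0.0,0.0,0.029],[0,0,0,0,0,0],[0,0,0,0,0,0]]
7382 32.31186675980146 ((626.5740356445312, -267.8956298828125), (66.10839080810547, 119.31698608398438), 9.807677268981934)
2661 4.337645606561495 ((626.732666015625, -267.0840148925781), (91.86405181884766, 144.53257751464844), 8.832087516784668)
```

The drive is within 1 mm and 1° of its pad. Next, the dock.

Call:
apply_moves:
  rows:
    - [32,-9,0,0,0,0.03]
    - [42,-12.5,0,0,0,0.03]
    - [42,-14,0,0,0,0.03]
    - [41,-15,0,0,0,0.03]
    - [40,-16,0,0,0,0.03]

```text
time: 33.42
tool_pos: [536.4, -76.7, 167.9]
tcp_rot: [180.0, -0.0, 91.4]
ft_force: [0.2, -0.1, -0.5]
finger_gap: 85.0
grip_force: 0.0
```

Call:
apply_moves:
  rows:
    - [40,-17.2,0,0,0,0.03]
    - [40,-18.1,0,0,0,0.03]
    - [43.8,-12.5,0,0,0,0.029]
    - [43.3,-13.8,0,0,0,0.029]
    - [43,-15.1,0,0,0,0.029]

```text
time: 34.05
tool_pos: [467.6, 135.7, 168.1]
tcp_rot: [180.0, -0.0, 82.9]
ft_force: [0.5, 0.5, -0.4]
finger_gap: 85.2
grip_force: 0.0
```

Call:
apply_moves:
  rows:
    - [42.5,-16.3,0,0,0,0.029]
    - [42,-17.5,0,0,0,0.029]
    - [32,-14,0,0,0,0.029]
    - [8,-4,0,0,0,0]
    - [0,0,0,0,0,0]

```text
time: 34.67
tool_pos: [435.6, 265.2, 167.7]
tcp_rot: [180.0, 0.0, 78.1]
ft_force: [0.4, -0.2, -0.4]
finger_gap: 85.3
grip_force: 0.0
```

```bash
python3 - <<'E'
from stack import *
p,W=cloud("wrist");save("w10",p);rects(W,p,[("dock",22,36)])
E
python3 plan.py 30 434,265,0,78
```

```text
dock 9896 z 30.2 [434.1 265.1] [188.6  56.1] long 77.9 circle [434.2 265.2]
[435.8, 264.7, 167.7] [180.0, 0.0, 78.1] 34.725
[[-0.0,-0.3,28.0,0.0,0.0,0.0],[-0.0,-0.3,27.9,0.0,0.0,0.0],[-0.0,-0.3,28.0,0.0,0.0,0.0],[-0.0,-0.4,27.9,0.0,0.0,0.001],[-0.0,-0.3,28.0,0.0,0.0,-0.0]]
[[-0.0,-0.3,27.9,0.0,0.0,-0.0],[0,0,0,0,0,0],[0,0,0,0,0,0],[0,0,0,0,0,0],[0,0,0,0,0,0]]
```

View pics/w10.png

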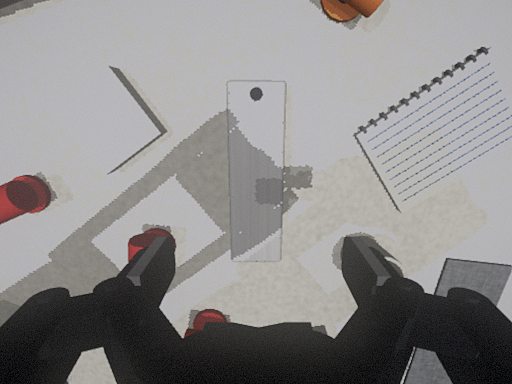

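The dock lies alone at (257,170), with the fingers able to drop either side of it. Descending.

Call:
apply_moves:
  rows:
    - [0,-1,20,0,0,0]
    - [0,-0.6,35,0,0,0]
    - [0,0,40,0,0,0]
    - [0,0,30,0,0,0]
    - [0,0,15,0,0,0]

```text
time: 35.35
tool_pos: [433.5, 263.8, 26.0]
tcp_rot: [-179.9, 0.1, 77.9]
ft_force: [-0.2, 0.1, -0.0]
finger_gap: 85.3
grip_force: 0.0
```

Call:
apply_moves:
  rows:
    - [0,0,10,0,0,0]
    - [0,0,7,0,0,0]
    - [0,0,5,0,0,0]
    - [0,0,2,0,0,0]
    - [0,0,0,0,0,0]

```text
time: 35.98
tool_pos: [434.3, 265.7, 4.0]
tcp_rot: [180.0, -0.0, 78.0]
ft_force: [-0.0, 0.6, -0.2]
finger_gap: 85.0
grip_force: 0.0
```

Call:
apply_moves:
  rows:
    - [0,0,1,0,0,0]
    - [0,0,0.5,0,0,0]
    - [0,0,0,0,0,0]
    - [0,0,0,0,0,0]
    - [0,0,0,0,0,0]
  fingers: 70

```text
time: 36.6
tool_pos: [434.2, 265.6, 2.3]
tcp_rot: [180.0, -0.0, 78.0]
ft_force: [-0.2, -0.6, 0.0]
finger_gap: 70.1
grip_force: 0.0
```

Call:
apply_moves:
  rows:
    - [0,0,0,0,0,0]
    - [0,0,0,0,0,0]
    - [0,0,0,0,0,0]
    - [0,0,0,0,0,0]
    - [0,0,0,0,0,0]
  fingers: 48
  grip_force: 90

```text
time: 37.22
tool_pos: [434.5, 265.8, 2.8]
tcp_rot: [180.0, -0.0, 78.0]
ft_force: [-2.0, -0.0, 5.4]
finger_gap: 54.2
grip_force: 96.3
```

Call:
apply_moves:
  rows:
    - [0,0,-3,0,0,0]
    - [0,0,-6,0,0,0]
    - [0,0,-15,0,0,0]
    - [0,0,-12,0,0,0]
    - [0,0,0,0,0,0]

```text
time: 37.85
tool_pos: [435.5, 266.3, 40.3]
tcp_rot: [179.8, -0.1, 78.0]
ft_force: [-0.9, -0.3, -3.0]
finger_gap: 54.2
grip_force: 95.5
```

```bash
python3 - <<'E'
from h import *
p,W=cloud("wrist");p2,_=cloud("scene")
cv2.imwrite("pics/w11.png",cv2.cvtColor(np.hstack([p[100:],cv2.resize(p2[130:240,250:360],(284,284))]),cv2.COLOR_RGB2BGR))
E
python3 plan.py 40 ,,150,,38 641.5,-0.5,140,71
```

```text
[434.3, 265.7, 38.6] [180.0, -0.0, 78.0] 37.95
[[0.0,0.0,-37.1,0.0,0.0,-0.0],[0.0,0.0,-37.2,0.0,0.0,-0.0],[0.0,0.0,-37.1,0.0,0.0,-0.0],[-24.2,28.7,1.1,0.0,0.0,0.014],[-23.7,28.9,1.1,0.0,0.0,0.013]]
[[-23.4,29.3,1.1,0.0,0.0,0.014],[-22.9,29.7,1.1,0.0,0.0,0.013],[-22.6,29.9,1.2,0.0,0.0,0.014],[-22.2,30.2,1.1,0.0,0.0,0.014],[-21.7,30.6,1.1,0.0,0.0,0.013]]
[[-21.3,30.8,1.1,0.0,0.0,0.014],[-20.9,31.1,1.1,0.0,0.0,0.014],[0,0,0,0,0,0],[0,0,0,0,0,0],[0,0,0,0,0,0]]
```

View pics/w11.png

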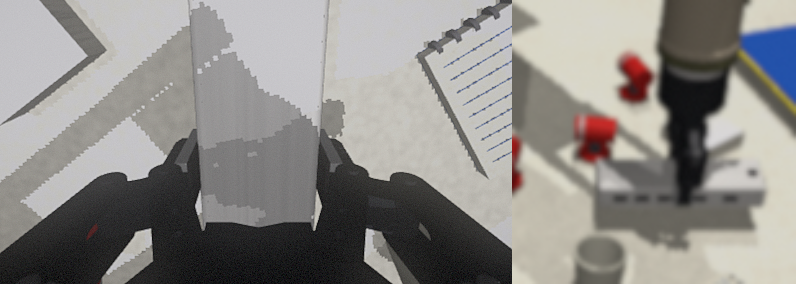

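The dock is held level and clear of the desk. I carry it high over the cup to the long pad.

Call:
apply_moves:
  rows:
    - [0,0,-30,0,0,0]
    - [0,0,-42,0,0,0]
    - [0,0,-39,0,0,0]
    - [-17,20,0,0,0,0.014]
    - [-23.7,28.9,0,0,0,0.013]

```text
time: 38.58
tool_pos: [473.2, 215.4, 149.5]
tcp_rot: [180.0, -0.0, 76.6]
ft_force: [-0.1, -0.3, -2.8]
finger_gap: 54.3
grip_force: 96.1
```

Call:
apply_moves:
  rows:
    - [-23.4,29.3,0,0,0,0.014]
    - [-22.9,29.7,0,0,0,0.013]
    - [-22.6,29.9,0,0,0,0.014]
    - [-22.2,30.2,0,0,0,0.014]
    - [-21.7,30.6,0,0,0,0.013]

```text
time: 39.2
tool_pos: [588.4, 66.4, 148.3]
tcp_rot: [-179.9, 0.0, 72.6]
ft_force: [-0.2, 0.6, -2.7]
finger_gap: 54.5
grip_force: 96.0
```

Call:
apply_moves:
  rows:
    - [-21.3,30.8,10,0,0,0.014]
    - [-20.9,31.1,15,0,0,0.014]
    - [-7,8.5,10,0,0,0]
    - [0,0,0,0,0,0]
    - [0,0,0,0,0,0]

```text
time: 39.83
tool_pos: [639.6, -0.1, 114.4]
tcp_rot: [-180.0, -0.0, 71.0]
ft_force: [0.6, 1.2, -2.6]
finger_gap: 54.2
grip_force: 96.3
```

```bash
python3 plan.py 35 641.5,-0.5,50,71; python3 - <<'E'
from h import *
p,W=cloud("wrist");save("w12",p)
k=(W[...,2]>2.2)&(W[...,2]<8)&(abs(W[...,0]-641)<100)&(abs(W[...,1])<125)&(p.max(-1)<140)
k=cv2.morphologyEx(k.astype(np.uint8),cv2.MORPH_OPEN,np.ones((3,3)))>0
f=W[k][:,:2]
a=np.radians(71);u=np.array([np.cos(a),np.sin(a)]);v=np.array([np.sin(a),-np.cos(a)])
d=f-[641.5,-.5];print(len(f),np.percentile(d@u,[0,1,50,99,100]).round(1),np.percentile(d@v,[0,1,50,99,100]).round(1))
E
```

```text
[639.6, -0.1, 114.4] [-180.0, -0.0, 71.0] 39.825
[[0.1,1.0,32.2,0.0,0.0,0.0],[0.1,1.0,32.2,0.0,0.0,0.0],[0,0,0,0,0,0],[0,0,0,0,0,0],[0,0,0,0,0,0]]
9 [83.3 83.3 84.2 85.  85. ] [-131.5 -131.5 -131.  -129.5 -129.4]
```

View pics/w12.png

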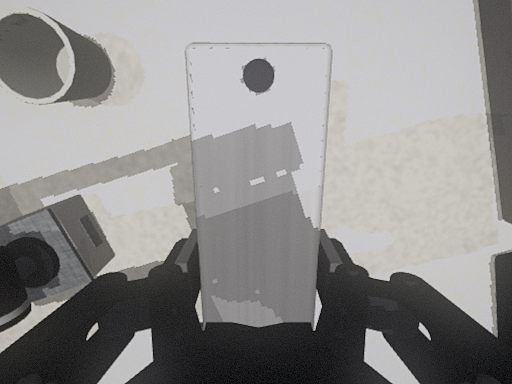

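The dock covers the pad from this view; the cup at (50,60) still stands. Lowering.

Call:
apply_moves:
  rows:
    - [0.2,1,20,0,0,0]
    - [0,0.9,30,0,0,0]
    - [0,0,25,0,0,0]
    - [0,0,15,0,0,0]
    - [0,0,5,0,0,0]

```text
time: 40.5
tool_pos: [640.9, -1.2, 17.7]
tcp_rot: [-179.9, 0.0, 71.0]
ft_force: [-0.3, -0.7, -2.4]
finger_gap: 54.3
grip_force: 96.4
```

Call:
apply_moves:
  rows:
    - [0,0,5,0,0,0]
    - [0,0,0,0,0,0]
    - [0,0,0,0,0,0]
    - [0,0,0,0,0,0]
    - [0,0,0,0,0,0]

```text
time: 41.12
tool_pos: [642.2, -1.6, 14.6]
tcp_rot: [180.0, -0.0, 71.0]
ft_force: [-0.0, 0.7, -3.5]
finger_gap: 54.5
grip_force: 96.4
```

```bash
python3 plan.py 35 641.5,-0.5,8,71; python3 - <<'E'
from h import *
p,W=cloud("wrist")
k=(W[...,2]>2.2)&(W[...,2]<8)&(abs(W[...,0]-641)<80)&(abs(W[...,1])<125)&(p.max(-1)<140)
k=cv2.morphologyEx(k.astype(np.uint8),cv2.MORPH_OPEN,np.ones((3,3)))>0
f=W[k][:,:2]
a=np.radians(71);u=np.array([np.cos(a),np.sin(a)]);v=np.array([np.sin(a),-np.cos(a)])
d=f-[641.5,-.5];print(len(f),np.percentile(d@u,[0,1,50,99,100]).round(1),np.percentile(d@v,[0,1,50,99,100]).round(1))
E
```

```text
[642.2, -1.6, 14.6] [180.0, -0.0, 71.0] 41.125
[[0.8,-1.0,6.6,0.0,0.0,-0.0],[0,0,0,0,0,0],[0,0,0,0,0,0],[0,0,0,0,0,0],[0,0,0,0,0,0]]
3104 [-64.6 -60.5  52.5 107.3 107.6] [-40.1 -39.8  -9.7  41.4  42.3]
```

Call:
apply_moves:
  rows:
    - [0,0,3,0,0,0]
    - [0,0,2,0,0,0]
    - [0,0,1.5,0,0,0]
    - [0,0,0,0,0,0]
    - [0,0,0,0,0,0]

```text
time: 41.8
tool_pos: [641.9, -1.5, 7.8]
tcp_rot: [-180.0, 0.0, 71.0]
ft_force: [-0.1, 0.3, -3.3]
finger_gap: 54.4
grip_force: 96.4
```

Call:
apply_moves:
  rows:
    - [0,0,1,0,0,0]
    - [0,0,0.5,0,0,0]
    - [0,0,0,0,0,0]
    - [0,0,0,0,0,0]
    - [0,0,0,0,0,0]

```text
time: 42.42
tool_pos: [642.1, -1.5, 6.8]
tcp_rot: [180.0, -0.0, 71.0]
ft_force: [-3.4, -0.2, 5.8]
finger_gap: 54.1
grip_force: 97.1
```

Call:
apply_moves:
  rows:
    - [0,0,0,0,0,0]
    - [0,0,0,0,0,0]
    - [0,0,0,0,0,0]
    - [0,0,0,0,0,0]
    - [0,0,0,0,0,0]
  fingers: 85

```text
time: 43.05
tool_pos: [641.9, -1.5, 6.2]
tcp_rot: [-180.0, 0.0, 71.0]
ft_force: [0.2, 0.9, 0.2]
finger_gap: 84.8
grip_force: 0.0
```

Call:
apply_moves:
  rows:
    - [0,0,-10,0,0,0]
    - [0,0,-30,0,0,0]
    - [0,0,-50,0,0,0]
    - [0,0,-55,0,0,0]
    - [0,0,-55,0,0,0]

```text
time: 43.68
tool_pos: [641.8, -1.5, 208.9]
tcp_rot: [180.0, -0.0, 71.0]
ft_force: [0.7, -0.7, 0.3]
finger_gap: 85.1
grip_force: 0.0
```

Call:
apply_moves:
  rows:
    - [0,0,-40,0,0,0]
    - [0,0,-10,0,0,0]
    - [0,0,0,0,0,0]
    - [0,0,0,0,0,0]
    - [0,0,0,0,0,0]

```text
time: 44.3
tool_pos: [641.0, -1.4, 254.0]
tcp_rot: [-179.8, 0.0, 71.0]
ft_force: [0.3, 0.6, -0.0]
finger_gap: 84.8
grip_force: 0.0
```

```bash
python3 - <<'E'
from h import *
def R(W,p,c,rad,lo,hi,dark=999):
    k=(np.linalg.norm(W[...,:2]-c,axis=-1)<rad)&(W[...,2]>lo)&(W[...,2]<hi)&(p.max(-1)<dark)
    k=cv2.morphologyEx(k.astype(np.uint8),cv2.MORPH_OPEN,np.ones((3,3)))>0
    f=W[k][:,:2].astype(np.float32)
    if len(f)<5:return None
    a=cv2.minAreaRect(f);return len(f),round(float(np.median(W[k][:,2])),1),np.round(a[0],1),np.round(a[1],1),round(a[2],1)
p,W=cloud("wrist")
print("dock",R(W,p,[642,-1],120,26,40),"pad",R(W,p,[642,-1],125,2.2,8,140))
for c in("top","scene"):
    p,W=cloud(c);save(c+"9",p)
    print(c,"webcam",R(W,p,[444,12],45,88,110),"spk",R(W,p,[438,-274],60,38,52),"drive",R(W,p,[625,-267],90,27,38),"dock",R(W,p,[642,-1],120,27,40))
    for n in("cup_mid","glue_mid"): print(n,[(np.round(r["xyz"]),r["confidence"]) for r in models.place_of(n,c)[:2]])
E
```

```text
dock (6225, 34.3, array([643. ,  -2.4]), array([189.4,  56.1]), 70.9) pad (2140, 4.3, array([643. ,  -1.6]), array([213.2,  82. ]), 71.1)
top webcam None spk (519, 44.9, array([ 437.2, -276.7]), array([65.1, 62.8]), 88.1) drive (580, 32.5, array([ 626.6, -289.4]), array([65.6, 79.3]), 10.5) dock None
cup_mid [(array([535., 141.,  33.]), 0.96)]
glue_mid []
scene webcam (50, 95.8, array([455.7,  13.8]), array([24.7, 53.8]), 3.3) spk (337, 43.4, array([ 438.7, -272.9]), array([65.7, 61.3]), 3.3) drive (1196, 31.3, array([ 626.1, -264.9]), array([ 68. , 119.7]), 9.1) dock (1485, 33.6, array([6.42e+02, 2.00e-01]), array([190.3,  58.3]), 70.8)
cup_mid [(array([533., 145.,  32.]), 0.82)]
glue_mid [(array([ 532., -142.,   45.]), 0.77)]
```

View pics/scene9.png

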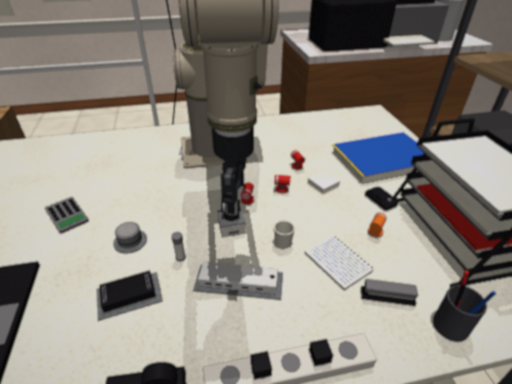

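The scene view shows the webcam on its riser (232,215), the speakerphone (128,235), the drive (128,290) and the dock (240,280), each on its own place. The cup (284,235) and glue stick (178,245) are standing where they were, and the arm is clear, so I hand in.

```bash
python3 -c "
from bench import job;print(job.hand_in())"
```

```text
the job is handed in; nothing more can be done
None
```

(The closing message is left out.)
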